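# Find the wooden seal for the museum display

## Task

One of the two lidded boxes on the museum counter holds the slim wooden seal, a straight round piece with a little knob on top; the other holds a squat wooden pot. Open the boxes one at a time, standing each lid you lift the right way up on the counter (or back on its box), until you find the seal, then set it upright in the middle of the low round display stand without dropping anything. Leave the squat pot where it is in its box.

Things in the scene. Friction and masses are not known exactly. Their poses are not given: they have to be found in the camera images.
- lid_a_knob (a point): knob of one box's lift-off lid. Lid: dark-wood hollow cap 100 x 100 mm, 78 mm high, walls 4 mm, 250 g; upright round brass knob mid-top, 24 mm diameter, 34 mm high. Point: on the knob's axis, 20 mm above the lid's top, 98 mm above its lower edge; z up, x and y along its sides. Lid sits loosely on a ledge 6 mm above the counter; lift it straight up 80 mm before moving it sideways
- lid_b_knob (a point): the same point of the other, identical box's lid; either box may hold the seal. Each box base is fixed, 100 x 100 mm; inside the lid a pad 84 x 84 mm, top 14 mm above the counter, carries one wooden piece near its middle (within 8 mm). The counter on the robot's side of each box, 100 to 230 mm from its middle along -x and 150 mm wide, is kept clear for its lid
- seal_mid (a point): the wanted piece: a round light-wood seal standing upright in one of the boxes, hidden until its lid is off; 60 mm tall, about 60 g. Its straight round body is 36 mm in diameter from its foot up to 44 mm, above it a small knob 18 mm in diameter. This point is on its axis half-way up, 30 mm above its foot; z is its upward axis.
- pot_mid (a point): the other piece, to be left alone: a squat round pot of the same light wood, 56 mm in diameter and 34 mm tall, in the other box. This point is on its axis half-way up, 17 mm above its foot; z is up.
- stand_top (a point): fixed low round display stand of dark wood between the two boxes, 100 mm in diameter and 20 mm high, flat-topped. This point is the centre of its top; z is up.
There are look-alikes about, which are no part of the job. What is shaped like the part that bears lid_a_knob but pink is not meant.

How it is judged:
On the way:
1. the seal is uncovered: the lid over it has been lifted clear and carried aside, with the seal still standing in its box (horizontal distance between seal_mid and lid_a_knob above 0.09 m and horizontal distance between seal_mid and lid_b_knob above 0.09 m and distance of seal_mid from where it was at the start of the episode below 0.03 m), for 0.2 s.
At the end, for the whole second after the job is handed in: The seal stands upright (within 10 degrees), at rest on top of the display stand, within 20 mm of its middle; both lids stand level (within 10 degrees), right way up and still, each on the counter or on its box; the pot is within 30 mm of where it began (horizontal distance between seal_mid and stand_top below 0.02 m and z of seal_mid in the frame of stand_top between 0.025 and 0.035 m and angle between each of seal_mid, lid_a_knob, lid_b_knob's own z axis and vertical below 0.17 rad and linear speed of each of seal, lid_a, lid_b below 0.02 m/s and distance of pot_mid from where it was at the start of the episode below 0.03 m and height (world z) of each of lid_a_knob, lid_b_knob below 0.112 m); the robot touches nothing.
It fails at once if the pot is taken out or moved more than 30 mm (distance of pot_mid from where it was at the start of the episode above 0.03 m).
It fails at once if the seal is tipped over (more than 45 degrees) (angle between seal_mid's own z axis and vertical above 0.8 rad).
It fails at once if the seal is dropped (falls freely faster than 0.5 m/s, more than about 12 mm) (linear speed of seal above 0.5 m/s and contact force between the fingers and seal below 0.3 N).
It fails at once if a lid is dropped (falls freely faster than 0.7 m/s, more than about 25 mm) ((linear speed of lid_a above 0.7 m/s and contact force between the fingers and lid_a below 0.3 N) or (linear speed of lid_b above 0.7 m/s and contact force between the fingers and lid_b below 0.3 N)).
It also fails if it takes over 69 s, if anything falls off the work surface, if the arm or the gripper's body presses on something with over 40 N, if the wrist force passes 120 N, or if a joint passes its speed limit or range.

## Robot

A 6-joint arm with a two-finger parallel gripper is mounted at the origin on the work surface. World frame = base frame: x ahead of the robot, y to its left, z up, the work surface at z = 0. Lengths are in m, angles in rad, forces in N, time in s.
With the tool pointing down it reaches from about 0.325 to 0.85 m from the base axis. Payload 15.5 kg.
Tool frame: the origin (TCP) lies at the very end of the fingers, on their centre line; the grasp point (between the pads) lies 19 mm behind it; z points along the fingers, y is the line along which they close (so a half turn about z gives the same grasp; the last joint's range is limited). The gripper opens to 91 mm and grips with 3 to 60 N. Pads are 32 mm wide; open, the fingers measure 118 mm over their backs; the gripper's body (76 mm by 178 mm) begins 60 mm behind the grasp point.
Start: joints at [1.026, 0.494, 1.345, -0, 1.302, -0.096], TCP at [0.271, 0.563, 0.214] pointing down, gripper open.
Joint ranges: [-2.91, 2.91], [-0.82, 2.16], [0.22, 2.67], [-1.22, 4.37], [0.12, 2.79], [-3.08, 3.08]. Speed limits (rad/s): [1.89, 1.89, 2.57, 3.01, 3.01, 3.01].

## Interface

Orientations are given as a unit quaternion [w, x, y, z].
In Python, from station import arm, get_image, camera_model, models gives the robot as it stands. The module is installed in compiled form; this text tells all that it offers.
- The arm moves only by the shell command python3 -m creep 'ROWS'. ROWS is JSON, a list of rows, each an object of numbers: "claw": the opening, from -1 (shut) to 1 (fully open); "x", "y", "z": the shift along the tool's x, y, z in mm; "yaw": the turn about the tool's z in degrees. A call has 1 to 8 rows; each row shifts and turns the commanded pose from where the row before left it, along the tool's axes as they then stand; what a row does not reach is not made up. A row lasts 1/12 s, in which the tool goes at most 41.7 mm and 7.16 degrees, less where a joint would pass 70% of its speed; a pose out of reach is approached as far as the arm can. A call is refused whole if a number of a shift passes 41.7 or a number of a turn 7.16, either way. A call with a gripper value outside its range is refused whole. The fingers move at their own pace and stop on an object; the grip force is fixed at half the most. Time passes only in rows, so rows that do not move let the fingers close. It gives the time, the measured TCP pose, the force, the opening and the grip force at its end, in the units of the state.
- arm.sense(): the state, without advancing time (a new reading comes with each control period).
- get_image(name): name is "scene" or "side" or "wrist"; returns the picture (384x512x3 uint8, blue, green, red); there is no depth.
- camera_model(name): a dict with "mtx" (3x3 intrinsics, pixels), "k1" (the pictures are not rectified: a ray, as slopes to the right and down, at radius r is drawn at 1 + k1 r^2 times it, then the intrinsics apply), "pose" (4x4, takes a point from camera to world coordinates); the wrist camera has in their place "hand_eye" (4x4, takes a point from camera to tool coordinates, whose origin is the TCP and whose axes are the flange's). Camera axes: x right, y up, looking along -z (the intrinsics and any distortion apply to the point x, -y, -z); pixel columns grow to the right and rows downward; lengths in m; the calibration is good to about 2 mm. A picture is of the moment at which its call begins: read the wrist's pose just before it. camera_model takes no time and is no camera call.
- arm.hand_in(): hands the job in; it is judged then, once.
Trained networks look in the newest picture that a camera, given by its name, has taken for a name from the list of things; names that differ only in an ending like _2 or _b are one class to them, and where a whole thing is asked for, a point or a joint stands for the part that bears it (a point fixed in the world has none). Each returns a list of dicts, best first, with "score" (0 to 1); they miss things now and then, are a little off and sometimes report something else, mostly with a low value. They report only what shows in the picture. A call takes as long as a camera call. They do not tell look-alikes from the thing itself.
- models.spot_in(camera, label): "position" ([row, column] in pixels, amid what is visible of it).
- models.cut_out(camera, label): "pixels" (384x512 bool, what is visible of it) and "position" ([row, column] in pixels, amid what is visible of it).
The state is a dict: "time": time; "qpos": joint angles; "joint_vel": joint speeds; "effort": joint torques, N m; "tool_pos": TCP position; "eef_rot": TCP orientation; "wrist_force": force on the tool from outside, world axes, zero at the start; "ft_torque": the same for the moment, N m; "width": opening from 0.0 (shut) to 1.0 (fully open); "grip_force": force on a finger pad.
Only numpy, scipy, OpenCV 4.12 (cv2) and the standard library are available. Lean on these libraries where they do the work, as an engineer would, in place of code of your own. Each camera call takes 0.05 s, during which the arm holds its last target. There are 200 camera calls.

## Working session

There is one attempt and no reset: what is moved stays moved. The work goes in short steps, Python scripts to look and compute and a shell command to move; the robot and the scene stay as the last step left them, time stands still between calls to the robot, and variables do not carry over. Pictures are saved under pics/ and viewed, at most 10 in all, crops included, and the job is handed in when it is done.

```bash
mkdir -p pics; cat > h.py <<'E'
import numpy as np, cv2
from station import arm,get_image,camera_model,models
from scipy.spatial.transform import Rotation as R
def pose(c,s=None):
    m=camera_model(c)
    if 'pose' in m: return m,np.array(m['pose'])
    s=s or arm.sense(); q=s['eef_rot']; T=np.eye(4)
    T[:3,:3]=R.from_quat([q[1],q[2],q[3],q[0]]).as_matrix(); T[:3,3]=s['tool_pos']
    return m,T@np.array(m['hand_eye'])
def at(c,rc,z,s=None):
    m,T=pose(c,s); K=np.array(m['mtx'],float)
    p=cv2.undistortPoints(np.array([[[rc[1],rc[0]]]],float),K,np.array([m['k1'],0,0,0.]))[0,0]
    d=T[:3,:3]@np.array([p[0],-p[1],-1]); o=T[:3,3]
    return (o+d*(z-o[2])/d[2]).round(4)
def pix(c,P,s=None):
    m,T=pose(c,s); K=np.array(m['mtx'],float); p=np.linalg.inv(T)@np.append(P,1)
    x=p[0]/-p[2];y=-p[1]/-p[2];f=1+m['k1']*(x*x+y*y)
    return (K@[x*f,y*f,1])[1::-1].round(1)
E
python3 - <<'E'
from h import *
s=arm.sense();print(s)
ims=[]
for c in('scene','side'):
    im=get_image(c);cv2.imwrite(f'pics/{c}0.png',im)
    for l,z in(('lid_a_knob',.104),('stand_top',.02)):
        for d in models.spot_in(c,l):print(c,l,np.round(d['position'],1),round(d['score'],2),at(c,d['position'],z))
E
```

```text
{'time': 0.0, 'qpos': array([ 1.02651368e+00,  4.94210091e-01,  1.34614139e+00, -2.75802264e-05,
        1.30249252e+00, -9.55214897e-02]), 'joint_vel': array([-0.00024939, -0.00047047, -0.00019053,  0.00121219,  0.00122714,
        0.00098454]), 'effort': array([ 2.11969884e-03, -8.78858542e+01, -3.81835878e+01,  7.07785576e-02,
        5.36482176e-02, -4.32068725e-05]), 'tool_pos': array([0.27097286, 0.56277533, 0.21331806]), 'eef_rot': array([-1.84138090e-04,  2.22498897e-01,  9.74932741e-01, -5.98112234e-04]), 'wrist_force': array([-0.50107025,  0.73701826,  0.86607806]), 'ft_torque': array([-0.01923524,  0.01003681, -0.05125595]), 'grip_force': 0.0, 'width': 1.000328945619646}
scene lid_a_knob [302.6 272.2] 0.98 [0.6765 0.2215 0.104 ]
scene lid_a_knob [275.2 396. ] 0.93 [0.4713 0.3838 0.104 ]
scene lid_a_knob [166.9 264.4] 0.75 [ 0.4074 -0.0152  0.104 ]
scene lid_a_knob [199.6 330.1] 0.56 [0.3918 0.1692 0.104 ]
scene stand_top [246.1 237.6] 0.81 [0.5865 0.0459 0.02  ]
side lid_a_knob [213.2 179.7] 0.87 [0.3165 0.077  0.104 ]
side lid_a_knob [158.4 252.2] 0.81 [0.6087 0.1543 0.104 ]
side lid_a_knob [256.3 222.6] 0.77 [ 0.3244 -0.1113  0.104 ]
side lid_a_knob [166.6 166.3] 0.74 [0.3832 0.2797 0.104 ]
side lid_a_knob [248.7 346. ] 0.74 [ 0.5647 -0.268   0.104 ]
side stand_top [206.2 268. ] 0.85 [0.5705 0.0287 0.02  ]
side stand_top [158.7 254.1] 0.37 [0.6818 0.2434 0.02  ]
```

View pics/scene0.png

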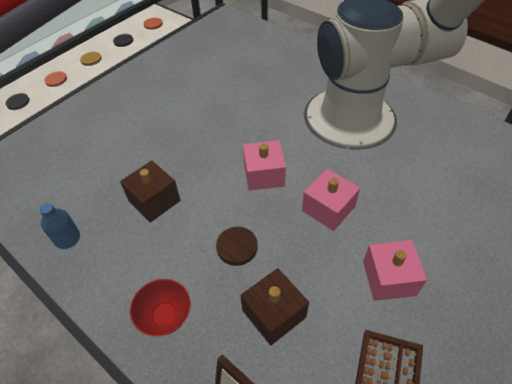

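View pics/side0.png

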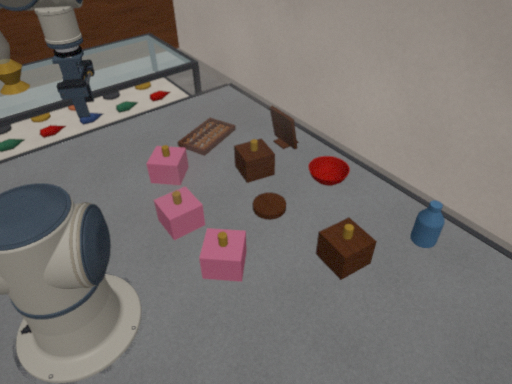

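The scene view shows five capped boxes. Two are dark: lid (302,272), knob (293,274), and lid (190,150), knob (174,145). Three are pink look-alikes at (165,264), (198,330) and (270,395). The dark round stand is at (246,237). In the side view the dark knobs are at (145,254) and (231,348), and the stand is at (206,268). I choose the two dark boxes.

```bash
python3 - <<'E'
from h import *
from scipy.optimize import least_squares
ims={c:cv2.imread(f'pics/{c}0.png') for c in('scene','side')}
def knob(c,rc):
    r,k=rc;w=ims[c][r-16:r+16,k-16:k+16];h=cv2.cvtColor(w,cv2.COLOR_BGR2HSV)
    m=(h[...,0]>12)&(h[...,0]<32)&(h[...,1]>110)&(h[...,2]>110)
    y,x=np.nonzero(m);return np.array([y.mean()+r-16,x.mean()+k-16]),m.sum()
for n,a,b in(('near',(293,274),(145,254)),('far',(174,145),(231,348))):
    p,na=knob('scene',a);q,nb=knob('side',b)
    f=lambda P:np.r_[pix('scene',P)-p,pix('side',P)-q]
    f2=lambda P:f(P)
    S=least_squares(f,[.6,0,.1],diff_step=.02);print(n,p.round(1),na,q.round(1),nb,S.x.round(4),S.fun.round(1),at('scene',p,.1),at('side',q,.1))
for c in ims:
    for l in('stand_top','lid_a_knob'):
        for d in models.cut_out(c,l):
            m=d['pixels'];p=d['position']
            print(c,l,np.round(p),round(d['score'],2),ims[c][m].mean(0).round(),at(c,np.argwhere(m).mean(0),.016))
S=ims['scene']
cv2.imwrite('pics/crop.png',np.hstack([cv2.resize(S[255:345,230:320],(400,400)),cv2.resize(S[150:240,105:195],(400,400))]))
E
```

```text
near [291.1 274.1] 94 [143.5 253.8] 43 [0.6026 0.     0.0382] [-54.8 -55.9  58.7  29.1] [0.6535 0.2082 0.1   ] [0.6649 0.2208 0.1   ]
far [171.9 143.6] 47 [229.3 349.1] 78 [0.6744 0.     0.1481] [ 58.8  46.2 -66.9 -45.2] [ 0.6051 -0.245   0.1   ] [ 0.6204 -0.2269  0.1   ]
scene stand_top [247. 237.] 0.96 [40. 48. 68.] [0.5842 0.0409 0.016 ]
scene lid_a_knob [199. 328.] 0.92 [103.  86. 154.] [0.3274 0.1381 0.016 ]
scene lid_a_knob [162. 260.] 0.79 [107.  91. 158.] [ 0.3403 -0.0709  0.016 ]
scene lid_a_knob [272. 393.] 0.62 [105.  89. 158.] [0.4101 0.368  0.016 ]
side stand_top [206. 272.] 0.9 [30. 45. 73.] [0.5782 0.0354 0.016 ]
side lid_a_knob [213. 178.] 0.98 [106.  89. 151.] [0.3533 0.1706 0.016 ]
side lid_a_knob [165. 167.] 0.97 [104.  88. 149.] [0.4341 0.4016 0.016 ]
side lid_a_knob [254. 222.] 0.93 [109.  91. 157.] [ 0.3656 -0.0396  0.016 ]
side lid_a_knob [159. 253.] 0.84 [33. 47. 71.] [0.6844 0.2477 0.016 ]
```

View pics/crop.png

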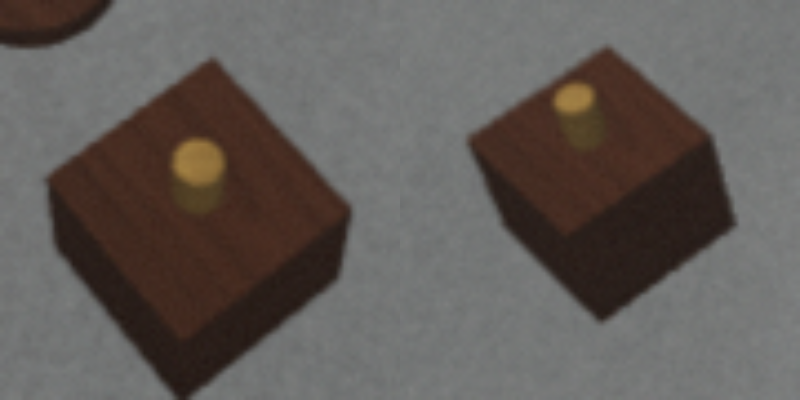

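The crop shows two dark-wood boxes with brass knobs. Knob tops are near scene (291,274) and (172,144), and the top corners are clear, so these are the right boxes.

```bash
python3 - <<'E'
from h import *
for n,k,C in(('near',(291.1,274.1),[(268,277.7),(302.3,308.3),(331.5,271.2),(295.5,240.6)]),('far',(171.9,143.6),[(160.6,151.6),(180.4,175.2),(203.3,142.6),(180.8,120.8)])):
    P=np.array([at('scene',c,.084)[:2] for c in C]);print(n,P.tolist(),P.mean(0).round(4),at('scene',k,.118))
    e=np.roll(P,-1,0)-P;print(np.degrees(np.arctan2(e[:,1],e[:,0])).round(1),np.linalg.norm(e,axis=1).round(3))
print(at('side',(143.5,253.8),.118),at('side',(229.3,349.1),.118))
print(camera_model('wrist'))
E
```

```text
near [[0.6006, 0.1768], [0.6235, 0.2727], [0.7177, 0.2517], [0.6979, 0.1563]] [0.6599 0.2144] [0.66   0.2132 0.118 ]
[  76.6  -12.6 -101.7  168.1] [0.099 0.097 0.097 0.099]
far [[0.559, -0.2723], [0.5673, -0.1736], [0.6668, -0.1833], [0.6545, -0.282]] [ 0.6119 -0.2278] [ 0.6131 -0.2294  0.118 ]
[ 85.2  -5.6 -97.1 174.2] [0.099 0.1   0.099 0.096]
[0.6488 0.199  0.118 ] [ 0.6053 -0.2375  0.118 ]
{'mtx': array([[345.61590789,   0.        , 254.58766076],
       [  0.        , 345.61590789, 196.38745355],
       [  0.        ,   0.        ,   1.        ]]), 'k1': -0.08427594034152519, 'hand_eye': array([[ 4.47727481e-04,  9.56885301e-01,  2.90465694e-01,
         8.25413848e-02],
       [ 9.99999800e-01, -5.58432761e-04,  2.98240761e-04,
        -3.86018597e-04],
       [ 4.47587760e-04,  2.90465502e-01, -9.56885360e-01,
        -1.70744416e-01],
       [ 0.00000000e+00,  0.00000000e+00,  0.00000000e+00,
         1.00000000e+00]])}
```

```bash
python3 -m creep '[{"claw":1,"yaw":-6.65},{"claw":1,"yaw":-6.65},{"claw":1,"x":-35,"y":-20},{"claw":1,"x":-35,"y":-20},{"claw":1,"x":-35,"y":-20},{"claw":1,"x":-35,"y":-20},{"claw":1,"x":-35,"y":-20},{"claw":1,"x":-35,"y":-20}]'; python3 -m creep '[{"claw":1,"x":-35,"y":-20},{"claw":1,"x":-35,"y":-20},{"claw":1,"x":-35,"y":-20},{"claw":1,"x":-35,"y":-20},{"claw":1,"x":-35,"y":-20},{"claw":1,"x":-35,"y":-20},{"claw":1,"x":-20,"y":-10},{"claw":1}]'
cat > w.py <<'E'
from h import *
import sys
s=arm.sense();im=get_image('wrist');cv2.imwrite(sys.argv[1],im)
h=cv2.cvtColor(im,cv2.COLOR_BGR2HSV)
m=((h[...,0]>12)&(h[...,0]<32)&(h[...,1]>110)&(h[...,2]>110)).astype(np.uint8)
n,_,st,ce=cv2.connectedComponentsWithStats(m)
q=s['eef_rot'];M=R.from_quat([q[1],q[2],q[3],q[0]]).as_matrix()
print(s['tool_pos'].round(4),M.round(3).tolist(),s['wrist_force'].round(2))
def rel(P): return ((M.T@(P-s['tool_pos']))*1000).round(1)
for i in range(1,n):
    if st[i,4]>60:
        P=at('wrist',ce[i][::-1],.116,s);print('brass',ce[i].round(1),st[i,4],P,'tool',rel(P))
for l,z in [(a.split(':')[0],float(a.split(':')[1])) for a in sys.argv[2:]]:
    for d in models.cut_out('wrist',l)[:4]:
        c=np.argwhere(d['pixels']).mean(0);P=at('wrist',c,z,s);print(l,c.round(1),round(d['score'],2),d['pixels'].sum(),P,'tool',rel(P))
E
python3 w.py pics/w1.png
```

```text
[0.2712 0.5631 0.2139] [[-0.901, 0.434, -0.0], [0.434, 0.901, -0.0], [-0.0, -0.0, -1.0]] [-0.05 -0.26  0.9 ]
brass [440.3 301.7] 729 [0.4372 0.6744 0.116 ] tool [-101.3  172.3   97.9]
brass [ 62.3 307.8] 234 [0.2904 0.3528 0.116 ] tool [-108.6 -181.1   97.9]validation failed for argument at $[0]...
validation failed for argument at $[0]...
```

View pics/w1.png

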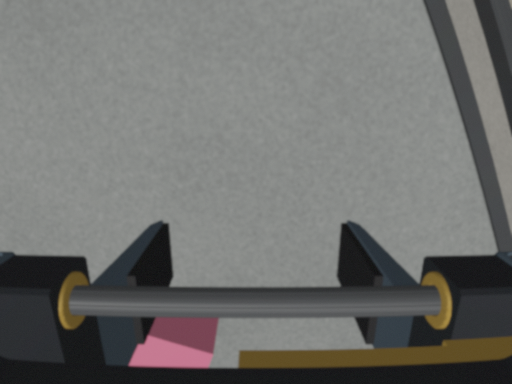

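The call was refused, probably because every field is required, so I'll give them all. The wrist picture shows only the fingers (columns 110-410), with counter and the corner of a pink box at (340,180).

```bash
python3 -m creep '[{"claw":1,"x":0,"y":0,"z":0,"yaw":-6.65},{"claw":1,"x":0,"y":0,"z":0,"yaw":-6.65},{"claw":1,"x":-35,"y":-20,"z":0,"yaw":0},{"claw":1,"x":-35,"y":-20,"z":0,"yaw":0},{"claw":1,"x":-35,"y":-20,"z":0,"yaw":0},{"claw":1,"x":-35,"y":-20,"z":0,"yaw":0},{"claw":1,"x":-35,"y":-20,"z":0,"yaw":0},{"claw":1,"x":-35,"y":-20,"z":0,"yaw":0}]'
```

```text
time: 1.22
tool_pos: [0.4517, 0.3993, 0.2141]
eef_rot: [0.0, 0.108, 0.994, 0.0]
wrist_force: [-0.3, 1.0, 0.0]
width: 1.002
grip_force: 0.0
```

```bash
python3 -m creep '[{"claw":1,"x":-34,"y":-19.5,"z":0,"yaw":0},{"claw":1,"x":-34,"y":-19.5,"z":0,"yaw":0},{"claw":1,"x":-34,"y":-19.5,"z":0,"yaw":0},{"claw":1,"x":-34,"y":-19.5,"z":0,"yaw":0},{"claw":1,"x":-34,"y":-19.5,"z":0,"yaw":0},{"claw":1,"x":-34,"y":-19.5,"z":0,"yaw":0},{"claw":1,"x":-29,"y":-15,"z":0,"yaw":0},{"claw":1,"x":0,"y":0,"z":0,"yaw":0}]'; python3 w.py pics/w2.png
```

```text
time: 1.88
tool_pos: [0.6538, 0.2172, 0.2135]
eef_rot: [0.001, 0.11, 0.994, -0.0]
wrist_force: [0.2, 0.6, -0.6]
width: 0.995
grip_force: 0.0
[0.6538 0.2172 0.2135] [[-0.976, 0.219, 0.002], [0.219, 0.976, -0.001], [-0.002, -0.001, -1.0]] [ 0.25  0.61 -0.57]
brass [481.4  25.6] 152 [0.5596 0.4113 0.116 ] tool [134.6 168.8  97.2]
brass [498.8  37. ] 150 [0.57   0.4247 0.116 ] tool [127.4 184.2  97.2]
brass [448.9  47.2] 253 [0.5707 0.384  0.116 ] tool [117.8 144.6  97.2]
brass [425.9  62.4] 215 [0.5783 0.365  0.116 ] tool [106.3 127.7  97.2]
brass [497.3  59.7] 130 [0.5865 0.4222 0.116 ] tool [110.8 185.3  97.2]
brass [459.7  62.8] 177 [0.5834 0.3914 0.116 ] tool [107.1 154.6  97.2]
brass [434.7  79.3] 197 [0.5919 0.3706 0.116 ] tool [ 94.2 136.2  97.3]
brass [465.4  80.7] 223 [0.5975 0.3949 0.116 ] tool [ 94.1 161.1  97.2]
brass [508.7  92.1] 61 [0.6127 0.4304 0.116 ] tool [ 87.  199.1  97.2]
brass [442.9  95.6] 194 [0.6052 0.3759 0.116 ] tool [ 82.4 144.2  97.3]
brass [475.4  95.4] 165 [0.6101 0.4022 0.116 ] tool [ 83.4 171.   97.3]
brass [450.9 111.4] 185 [0.6185 0.3813 0.116 ] tool 
[... 331 characters left out ...]
 [0.6508 0.4163 0.116 ] tool [ 46.8 193.6  97.3]
brass [472.8 156.8] 170 [0.6586 0.3973 0.116 ] tool [ 35.  176.8  97.3]
brass [503.2 155.9] 150 [0.6634 0.4239 0.116 ] tool [ 36.1 203.8  97.3]
brass [479.5 171.1] 175 [0.6719 0.4026 0.116 ] tool [ 23.2 184.9  97.4]
brass [505.1 172.6] 159 [0.6781 0.4254 0.116 ] tool [ 22.1 208.5  97.3]
brass [486.7 185.4] 194 [0.6858 0.4086 0.116 ] tool [ 10.9 193.8  97.4]
brass [250.  200.1] 896 [0.655  0.2126 0.116 ] tool [-1.9 -4.2 97.5]
brass [439.9 300.6] 821 [0.7889 0.3626 0.116 ] tool [-99.8 171.5  97.6]
brass [ 67.9 301.8] 691 [0.7149 0.0249 0.116 ] tool [-101.5 -174.2   97.8]
brass [382.1 354.5] 4361 [0.8377 0.3032 0.116 ] tool [-160.4  124.2   97.8]
```

View pics/w2.png

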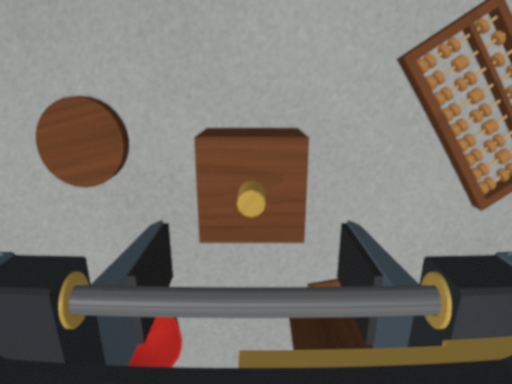

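The wrist view shows the dark lid square in the image, knob at (200,250) between the fingers, the stand at (141,82), and an abacus and frame beyond. Knob offset is (-2,-4) mm, so I'll descend and grip.

```bash
python3 -m creep '[{"claw":1,"x":-2,"y":-4,"z":30,"yaw":0},{"claw":1,"x":0,"y":0,"z":35,"yaw":0},{"claw":1,"x":0,"y":0,"z":35,"yaw":0},{"claw":1,"x":0,"y":0,"z":15,"yaw":0},{"claw":1,"x":0,"y":0,"z":8,"yaw":0},{"claw":1,"x":0,"y":0,"z":0,"yaw":0},{"claw":-1,"x":0,"y":0,"z":0,"yaw":0},{"claw":-1,"x":0,"y":0,"z":0,"yaw":0}]';python3 -m creep '[{"claw":-1,"x":0,"y":0,"z":0,"yaw":0},{"claw":-1,"x":0,"y":0,"z":0,"yaw":0},{"claw":-1,"x":0,"y":0,"z":0,"yaw":0},{"claw":-1,"x":0,"y":0,"z":0,"yaw":0},{"claw":-1,"x":0,"y":0,"z":0,"yaw":0},{"claw":-1,"x":0,"y":0,"z":0,"yaw":0}]'
```

```text
time: 2.6
tool_pos: [0.6516, 0.218, 0.0927]
eef_rot: [0.001, 0.108, 0.994, 0.0]
wrist_force: [0.7, 0.4, 0.5]
width: 0.884
grip_force: 0.0
time: 3.1
tool_pos: [0.6508, 0.2174, 0.091]
eef_rot: [0.0, 0.108, 0.994, 0.0]
wrist_force: [-0.1, 0.4, -0.0]
width: 0.443
grip_force: 0.0
```

```bash
python3 -m creep '[{"claw":-0.1,"x":-5,"y":-4,"z":1,"yaw":0},{"claw":-0.1,"x":0,"y":0,"z":0,"yaw":0},{"claw":-1,"x":0,"y":0,"z":0,"yaw":0},{"claw":-1,"x":0,"y":0,"z":0,"yaw":0},{"claw":-1,"x":0,"y":0,"z":0,"yaw":0},{"claw":-1,"x":0,"y":0,"z":0,"yaw":0},{"claw":-1,"x":0,"y":0,"z":0,"yaw":0},{"claw":-1,"x":0,"y":0,"z":0,"yaw":0}]'
```

```text
time: 3.77
tool_pos: [0.6546, 0.2125, 0.0897]
eef_rot: [-0.0, 0.108, 0.994, -0.0]
wrist_force: [-0.3, 0.9, -2.4]
width: 0.253
grip_force: 30.0
```

Gripped (23 mm). Next: lift 100 mm and look.

```bash
python3 -m creep '[{"claw":-1,"x":0,"y":0,"z":-8,"yaw":0},{"claw":-1,"x":0,"y":0,"z":-15,"yaw":0},{"claw":-1,"x":0,"y":0,"z":-20,"yaw":0},{"claw":-1,"x":0,"y":0,"z":-20,"yaw":0},{"claw":-1,"x":0,"y":0,"z":-20,"yaw":0},{"claw":-1,"x":0,"y":0,"z":-15,"yaw":0},{"claw":-1,"x":0,"y":0,"z":-7,"yaw":0},{"claw":-1,"x":0,"y":0,"z":0,"yaw":0}]'; python3 -m creep '[{"claw":-1,"x":15,"y":0,"z":0,"yaw":0},{"claw":-1,"x":25,"y":0,"z":0,"yaw":0},{"claw":-1,"x":30,"y":0,"z":0,"yaw":0},{"claw":-1,"x":30,"y":0,"z":0,"yaw":0},{"claw":-1,"x":30,"y":0,"z":0,"yaw":0},{"claw":-1,"x":25,"y":0,"z":0,"yaw":0},{"claw":-1,"x":10,"y":0,"z":0,"yaw":0},{"claw":-1,"x":0,"y":0,"z":0,"yaw":0}]'
python3 - <<'E'
from h import *
for c in('side','scene'):
    im=get_image(c);cv2.imwrite(f'pics/{c}1.png',im)
    for l,z in(('seal_mid',.04),('pot_mid',.03)):
        for d in models.spot_in(c,l):print(c,l,np.round(d['position'],1),round(d['score'],2),at(c,d['position'],z))
a=cv2.imread('pics/side1.png')[80:240,120:340];b=cv2.imread('pics/scene1.png')[200:360,190:410]
cv2.imwrite('pics/c1.png',np.hstack([cv2.resize(a,(396,288)),cv2.resize(b,(396,288))]))
E
```

```text
time: 4.43
tool_pos: [0.6555, 0.2126, 0.197]
eef_rot: [0.001, 0.108, 0.994, 0.0]
wrist_force: [-0.0, -0.0, -2.3]
width: 0.257
grip_force: 30.0
time: 5.1
tool_pos: [0.491, 0.2482, 0.1943]
eef_rot: [-0.001, 0.107, 0.994, -0.0]
wrist_force: [0.9, 0.1, -2.4]
width: 0.254
grip_force: 30.0
side pot_mid [161.  253.7] 0.63 [0.6646 0.2227 0.03  ]
scene pot_mid [306.9 275.3] 0.9 [0.6545 0.2132 0.03  ]
```

View pics/c1.png

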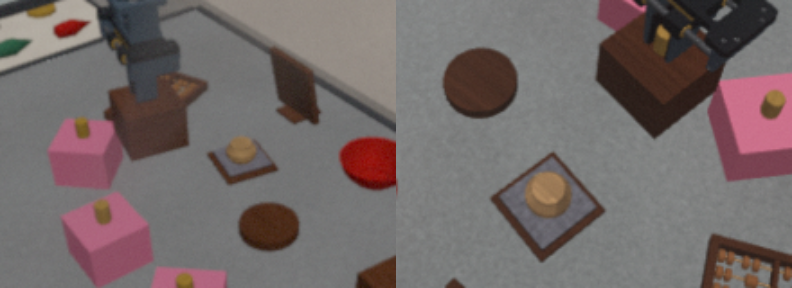

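The uncovered box holds the squat pot (scene crop (195,548)), so the seal is in the far box. I'll set this lid down here on the clear counter.

```bash
python3 -m creep '[{"claw":-1,"x":0,"y":0,"z":15,"yaw":0},{"claw":-1,"x":0,"y":0,"z":25,"yaw":0},{"claw":-1,"x":0,"y":0,"z":25,"yaw":0},{"claw":-1,"x":0,"y":0,"z":20,"yaw":0},{"claw":-1,"x":0,"y":0,"z":12,"yaw":0},{"claw":-1,"x":0,"y":0,"z":6,"yaw":0},{"claw":-1,"x":0,"y":0,"z":3,"yaw":0},{"claw":-1,"x":0,"y":0,"z":0,"yaw":0}]'; python3 -m creep '[{"claw":-1,"x":0,"y":0,"z":2,"yaw":0},{"claw":-1,"x":0,"y":0,"z":1,"yaw":0},{"claw":-1,"x":0,"y":0,"z":1,"yaw":0},{"claw":-1,"x":0,"y":0,"z":0,"yaw":0}]'
```

```text
time: 6.07
tool_pos: [0.494, 0.2478, 0.0887]
eef_rot: [-0.0, 0.108, 0.994, -0.0]
wrist_force: [-0.4, 0.2, -2.4]
width: 0.255
grip_force: 30.0
time: 6.4
tool_pos: [0.4938, 0.248, 0.0852]
eef_rot: [0.0, 0.108, 0.994, 0.0]
wrist_force: [-0.2, -0.6, -2.9]
width: 0.257
grip_force: 30.0
```

```bash
python3 -m creep '[{"claw":-1,"x":0,"y":0,"z":1,"yaw":0},{"claw":-1,"x":0,"y":0,"z":0,"yaw":0},{"claw":1,"x":0,"y":0,"z":0,"yaw":0},{"claw":1,"x":0,"y":0,"z":0,"yaw":0},{"claw":1,"x":0,"y":0,"z":0,"yaw":0},{"claw":1,"x":0,"y":0,"z":0,"yaw":0},{"claw":1,"x":0,"y":0,"z":0,"yaw":0},{"claw":1,"x":0,"y":0,"z":0,"yaw":0}]'
```

```text
time: 7.07
tool_pos: [0.4936, 0.2479, 0.084]
eef_rot: [0.0, 0.108, 0.994, 0.0]
wrist_force: [0.8, 0.3, 0.2]
width: 0.662
grip_force: 0.0
```

```bash
python3 -m creep '[{"claw":1,"x":0,"y":0,"z":-20,"yaw":0},{"claw":1,"x":0,"y":0,"z":-35,"yaw":0},{"claw":1,"x":0,"y":0,"z":-40,"yaw":-6.4},{"claw":1,"x":0,"y":0,"z":-35,"yaw":0},{"claw":1,"x":-14,"y":-38,"z":0,"yaw":0},{"claw":1,"x":-14,"y":-38,"z":0,"yaw":0},{"claw":1,"x":-14,"y":-38,"z":0,"yaw":0},{"claw":1,"x":-14,"y":-38,"z":0,"yaw":0}]'; python3 -m creep '[{"claw":1,"x":-14,"y":-38,"z":0,"yaw":0},{"claw":1,"x":-14,"y":-38,"z":0,"yaw":0},{"claw":1,"x":-14,"y":-38,"z":0,"yaw":0},{"claw":1,"x":-14,"y":-38,"z":0,"yaw":0},{"claw":1,"x":-14,"y":-38,"z":0,"yaw":0},{"claw":1,"x":-14,"y":-38,"z":0,"yaw":0},{"claw":1,"x":-14,"y":-38,"z":0,"yaw":0},{"claw":1,"x":-10,"y":-44,"z":0,"yaw":0}]' ; python3 -m creep '[{"claw":1,"x":0,"y":0,"z":0,"yaw":0},{"claw":1,"x":0,"y":0,"z":0,"yaw":0}]'; python3 w.py pics/w3.png stand_top:0.02
```

```text
time: 7.73
tool_pos: [0.5335, 0.0893, 0.2143]
eef_rot: [0.0, 0.052, 0.999, 0.0]
wrist_force: [0.7, 1.0, 0.8]
width: 0.997
grip_force: 0.0
time: 7.9
tool_pos: [0.5338, 0.089, 0.2139]
eef_rot: [0.0, 0.054, 0.999, -0.0]
wrist_force: [-0.5, 0.5, 0.1]
width: 0.999
grip_force: 0.0
[0.5338 0.089  0.2139] [[-0.994, 0.108, 0.0], [0.108, 0.994, -0.0], [-0.0, -0.0, -1.0]] [-0.51  0.49  0.06]
brass [46.6  5.8] 436 [ 0.3703 -0.0478  0.116 ] tool [ 147.7 -153.7   97.9]
brass [437.6 130.2] 1235 [0.4938 0.238  0.116 ] tool [ 55.9 143.8  97.9]
brass [439.8 300.6] 821 [0.6516 0.2488 0.116 ] tool [-99.8 171.6  97.9]
brass [ 67.9 301.8] 703 [ 0.6158 -0.0952  0.116 ] tool [-101.5 -174.2   97.9]
brass [382.  354.7] 4601 [0.7069 0.1951 0.116 ] tool [-160.6  124.2   97.9]
stand_top [214.5 214.7] 0.88 5986 [0.5778 0.0386 0.02  ] tool [-49.2 -45.3 193.9]refused, shift out of range in row 8
```

```bash
python3 -m creep '[{"claw":1,"x":-13.5,"y":-38.5,"z":0,"yaw":0},{"claw":1,"x":-13.5,"y":-38.5,"z":0,"yaw":0},{"claw":1,"x":-13.5,"y":-38.5,"z":0,"yaw":0},{"claw":1,"x":-13.5,"y":-38.5,"z":0,"yaw":0},{"claw":1,"x":-13.5,"y":-38.5,"z":0,"yaw":0},{"claw":1,"x":-13.5,"y":-38.5,"z":0,"yaw":0},{"claw":1,"x":-13.5,"y":-38.5,"z":0,"yaw":0},{"claw":1,"x":-13.5,"y":-38.5,"z":0,"yaw":0}]' ; python3 -m creep '[{"claw":1,"x":0,"y":0,"z":0,"yaw":0},{"claw":1,"x":0,"y":0,"z":0,"yaw":0},{"claw":1,"x":0,"y":0,"z":0,"yaw":0}]'; python3 w.py pics/w4.png
```

```text
time: 8.67
tool_pos: [0.6091, -0.2269, 0.2139]
eef_rot: [-0.0, 0.051, 0.999, 0.0]
wrist_force: [0.6, -0.0, -0.3]
width: 0.996
grip_force: 0.0
time: 8.92
tool_pos: [0.6087, -0.2252, 0.2136]
eef_rot: [-0.0, 0.052, 0.999, 0.0]
wrist_force: [0.7, -0.4, -0.4]
width: 1.001
grip_force: 0.0
[ 0.6087 -0.2252  0.2136] [[-0.995, 0.104, -0.001], [0.104, 0.995, 0.001], [0.001, 0.001, -1.0]] [ 0.67 -0.4  -0.43]
brass [247.3 199.3] 816 [ 0.6091 -0.2316  0.116 ] tool [-1.2 -6.4 97.6]
brass [439.9 300.8] 810 [ 0.7257 -0.0649  0.116 ] tool [-99.9 171.5  97.6]
brass [ 63.6 304.6] 359 [ 0.6939 -0.4138  0.116 ] tool [-104.4 -178.8   97.4]
brass [381.4 354.6] 4399 [ 0.7807 -0.1189  0.116 ] tool [-160.2  123.5   97.5]
```

View pics/w4.png

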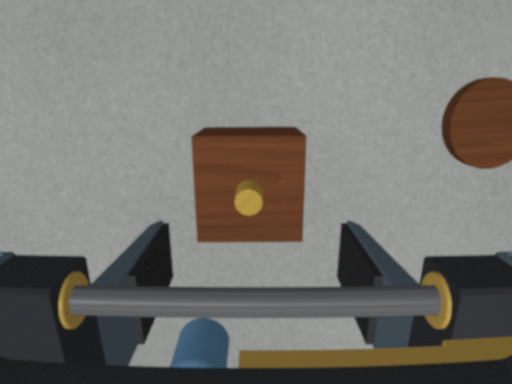

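The far dark lid is centred, knob at (199,247), with the stand at right and a blue bottle clear behind. Same grip here.

```bash
python3 -m creep '[{"claw":1,"x":-1,"y":-6.5,"z":25,"yaw":0},{"claw":1,"x":0,"y":0,"z":35,"yaw":0},{"claw":1,"x":0,"y":0,"z":35,"yaw":0},{"claw":1,"x":0,"y":0,"z":18,"yaw":0},{"claw":1,"x":0,"y":0,"z":8,"yaw":0},{"claw":1,"x":0,"y":0,"z":3,"yaw":0},{"claw":-1,"x":0,"y":0,"z":0,"yaw":0},{"claw":-1,"x":0,"y":0,"z":0,"yaw":0}]';python3 -m creep '[{"claw":-1,"x":0,"y":0,"z":0,"yaw":0},{"claw":-1,"x":0,"y":0,"z":0,"yaw":0},{"claw":-1,"x":0,"y":0,"z":0,"yaw":0},{"claw":-1,"x":0,"y":0,"z":0,"yaw":0},{"claw":-1,"x":0,"y":0,"z":0,"yaw":0},{"claw":-1,"x":0,"y":0,"z":0,"yaw":0},{"claw":-1,"x":0,"y":0,"z":0,"yaw":0},{"claw":-1,"x":0,"y":0,"z":0,"yaw":0}]';python3 -m creep '[{"claw":-1,"x":0,"y":0,"z":0,"yaw":0},{"claw":-1,"x":0,"y":0,"z":0,"yaw":0},{"claw":-1,"x":0,"y":0,"z":0,"yaw":0}]'
```

```text
time: 9.63
tool_pos: [0.6098, -0.2331, 0.0915]
eef_rot: [0.001, 0.052, 0.999, -0.0]
wrist_force: [-0.7, -1.1, 0.9]
width: 0.885
grip_force: 0.0
time: 10.3
tool_pos: [0.6088, -0.2333, 0.0899]
eef_rot: [-0.0, 0.052, 0.999, 0.0]
wrist_force: [0.1, 1.2, 2.3]
width: 0.3
grip_force: 1.2
time: 10.55
tool_pos: [0.6087, -0.2333, 0.0898]
eef_rot: [-0.0, 0.052, 0.999, 0.0]
wrist_force: [0.5, -0.2, -2.6]
width: 0.254
grip_force: 30.0
```

Lift straight up 105 mm, then carry 160 mm towards -x.

```bash
python3 -m creep '[{"claw":-1,"x":0,"y":0,"z":-8,"yaw":0},{"claw":-1,"x":0,"y":0,"z":-15,"yaw":0},{"claw":-1,"x":0,"y":0,"z":-20,"yaw":0},{"claw":-1,"x":0,"y":0,"z":-20,"yaw":0},{"claw":-1,"x":0,"y":0,"z":-20,"yaw":0},{"claw":-1,"x":0,"y":0,"z":-15,"yaw":0},{"claw":-1,"x":0,"y":0,"z":-7,"yaw":0},{"claw":-1,"x":0,"y":0,"z":0,"yaw":0}]'; python3 -m creep '[{"claw":-1,"x":15,"y":0,"z":0,"yaw":0},{"claw":-1,"x":25,"y":0,"z":0,"yaw":0},{"claw":-1,"x":30,"y":0,"z":0,"yaw":0},{"claw":-1,"x":30,"y":0,"z":0,"yaw":0},{"claw":-1,"x":30,"y":0,"z":0,"yaw":0},{"claw":-1,"x":25,"y":0,"z":0,"yaw":0},{"claw":-1,"x":10,"y":0,"z":0,"yaw":0},{"claw":-1,"x":0,"y":0,"z":0,"yaw":0}]'
python3 -m creep '[{"claw":-1,"x":0,"y":0,"z":15,"yaw":0},{"claw":-1,"x":0,"y":0,"z":25,"yaw":0},{"claw":-1,"x":0,"y":0,"z":25,"yaw":0},{"claw":-1,"x":0,"y":0,"z":20,"yaw":0},{"claw":-1,"x":0,"y":0,"z":12,"yaw":0},{"claw":-1,"x":0,"y":0,"z":6,"yaw":0},{"claw":-1,"x":0,"y":0,"z":3,"yaw":0},{"claw":-1,"x":0,"y":0,"z":0,"yaw":0}]'; python3 -m creep '[{"claw":-1,"x":0,"y":0,"z":2,"yaw":0},{"claw":-1,"x":0,"y":0,"z":1,"yaw":0},{"claw":-1,"x":0,"y":0,"z":1,"yaw":0},{"claw":-1,"x":0,"y":0,"z":1,"yaw":0},{"claw":-1,"x":0,"y":0,"z":0,"yaw":0}]'
```

```text
time: 11.22
tool_pos: [0.6095, -0.2337, 0.1968]
eef_rot: [0.001, 0.052, 0.999, -0.001]
wrist_force: [1.0, -0.9, -2.5]
width: 0.256
grip_force: 30.0
time: 11.88
tool_pos: [0.4423, -0.2153, 0.1943]
eef_rot: [-0.001, 0.053, 0.999, 0.001]
wrist_force: [-0.4, -0.6, -3.4]
width: 0.256
grip_force: 30.0
time: 12.55
tool_pos: [0.4452, -0.2161, 0.0885]
eef_rot: [-0.0, 0.052, 0.999, 0.0]
wrist_force: [0.1, 0.0, -1.6]
width: 0.254
grip_force: 30.0
time: 12.97
tool_pos: [0.4448, -0.2161, 0.084]
eef_rot: [0.0, 0.052, 0.999, -0.0]
wrist_force: [-0.3, 0.0, -1.8]
width: 0.254
grip_force: 30.0
```

```bash
python3 -m creep '[{"claw":1,"x":0,"y":0,"z":0,"yaw":0},{"claw":1,"x":0,"y":0,"z":0,"yaw":0},{"claw":1,"x":0,"y":0,"z":0,"yaw":0},{"claw":1,"x":0,"y":0,"z":0,"yaw":0},{"claw":1,"x":0,"y":0,"z":0,"yaw":0},{"claw":1,"x":0,"y":0,"z":-20,"yaw":0},{"claw":1,"x":0,"y":0,"z":-35,"yaw":0},{"claw":1,"x":0,"y":0,"z":-35,"yaw":0}]'; python3 -m creep '[{"claw":1,"x":0,"y":0,"z":-30,"yaw":0},{"claw":1,"x":-35,"y":0,"z":0,"yaw":0},{"claw":1,"x":-35,"y":0,"z":0,"yaw":0},{"claw":1,"x":-35,"y":0,"z":0,"yaw":0},{"claw":1,"x":-35,"y":0,"z":0,"yaw":0},{"claw":1,"x":-25,"y":0,"z":0,"yaw":0},{"claw":1,"x":0,"y":0,"z":0,"yaw":0},{"claw":1,"x":0,"y":0,"z":0,"yaw":0}]'; python3 w.py pics/w5.png seal_mid:0.06
```

```text
time: 13.63
tool_pos: [0.4439, -0.2155, 0.1744]
eef_rot: [-0.001, 0.052, 0.999, 0.001]
wrist_force: [0.5, -0.0, -0.5]
width: 0.807
grip_force: 0.0
time: 14.3
tool_pos: [0.6095, -0.2331, 0.2032]
eef_rot: [-0.0, 0.052, 0.999, 0.0]
wrist_force: [0.1, 0.0, 0.3]
width: 1.0
grip_force: 0.0
[ 0.6095 -0.2331  0.2032] [[-0.995, 0.104, -0.001], [0.104, 0.995, 0.0], [0.001, 0.0, -1.0]] [0.12 0.05 0.33]
brass [259.8 164.6] 148 [ 0.5804 -0.2266  0.116 ] tool [29.6  3.5 87.2]
brass [265.  183.8] 146 [ 0.5958 -0.224   0.116 ] tool [14.6  7.7 87.2]
brass [440.2 301.1] 761 [ 0.7193 -0.0785  0.116 ] tool [-93.1 165.2  87.2]
brass [ 62.6 305.5] 263 [ 0.6892 -0.4155  0.116 ] tool [ -98.2 -173.1   87.1]
seal_mid [178.7 262. ] 0.88 1291 [ 0.6055 -0.2262  0.06  ] tool [  4.7   6.5 143.2]
```

View pics/w5.png

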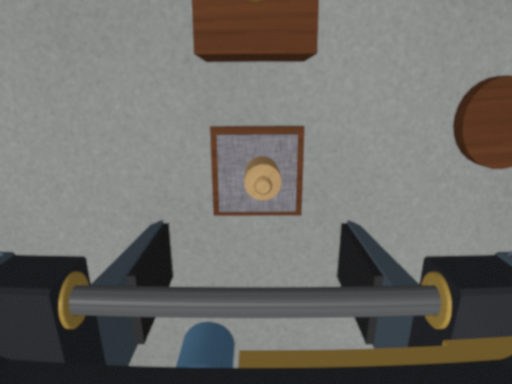

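The light-wood seal with its little knob stands in the far box, knob top at about (186,263). The placed lid is at the top and the stand at right. I'll refine the offset and check clearance to the bottle.

```bash
python3 - <<'E'
from h import *
s=arm.sense();q=s['eef_rot'];M=R.from_quat([q[1],q[2],q[3],q[0]]).as_matrix()
for p,z in(((186,263),.074),((181,262.5),.058)):
    P=at('wrist',p,z,s);print(P,(M.T@(P-s['tool_pos'])*1000).round(1))
print('bottle base',at('scene',(238,66),.0),at('side',(238,426),.0),'top',at('scene',(209,47),.1),at('side',(205,435),.1))
E
```

```text
[ 0.6074 -0.2258  0.074 ] [  1.3   7.2 129.6]
[ 0.6068 -0.2259  0.058 ] [  1.9   7.  145.6]
bottle base [ 0.8349 -0.3188  0.    ] [ 0.8441 -0.32    0.    ] top [ 0.8288 -0.3401  0.1   ] [ 0.8622 -0.3036  0.1   ]
```

Bottle is well clear. Descend 180 mm onto the seal body with a shift of (+1.5,+7), then close.

```bash
python3 -m creep '[{"claw":1,"x":1.5,"y":7,"z":20,"yaw":0},{"claw":1,"x":0,"y":0,"z":35,"yaw":0},{"claw":1,"x":0,"y":0,"z":35,"yaw":0},{"claw":1,"x":0,"y":0,"z":35,"yaw":0},{"claw":1,"x":0,"y":0,"z":25,"yaw":0},{"claw":1,"x":0,"y":0,"z":18,"yaw":0},{"claw":1,"x":0,"y":0,"z":10,"yaw":0},{"claw":1,"x":0,"y":0,"z":2,"yaw":0}]';python3 -m creep '[{"claw":-0.05,"x":0,"y":0,"z":0,"yaw":0},{"claw":-0.05,"x":0,"y":0,"z":0,"yaw":0},{"claw":-0.05,"x":0,"y":0,"z":0,"yaw":0},{"claw":-0.05,"x":0,"y":0,"z":0,"yaw":0},{"claw":-0.05,"x":0,"y":0,"z":0,"yaw":0},{"claw":-0.05,"x":0,"y":0,"z":0,"yaw":0},{"claw":-0.05,"x":0,"y":0,"z":0,"yaw":0},{"claw":-0.05,"x":0,"y":0,"z":0,"yaw":0}]'
```

```text
time: 15.07
tool_pos: [0.6066, -0.2259, 0.0226]
eef_rot: [-0.001, 0.053, 0.999, 0.001]
wrist_force: [1.0, 0.3, -0.1]
width: 0.999
grip_force: 0.0
time: 15.73
tool_pos: [0.6081, -0.2262, 0.024]
eef_rot: [0.0, 0.052, 0.999, -0.0]
wrist_force: [0.0, 0.0, 0.1]
width: 0.483
grip_force: 0.0
```

```bash
python3 -m creep '[{"claw":-0.15,"x":0,"y":0,"z":0,"yaw":0},{"claw":-0.2,"x":0,"y":0,"z":0,"yaw":0},{"claw":-0.3,"x":0,"y":0,"z":0,"yaw":0},{"claw":-1,"x":0,"y":0,"z":0,"yaw":0},{"claw":-1,"x":0,"y":0,"z":0,"yaw":0},{"claw":-1,"x":0,"y":0,"z":0,"yaw":0},{"claw":-1,"x":0,"y":0,"z":0,"yaw":0},{"claw":-1,"x":0,"y":0,"z":0,"yaw":0}]'
```

```text
time: 16.4
tool_pos: [0.6081, -0.2262, 0.0239]
eef_rot: [-0.0, 0.052, 0.999, -0.0]
wrist_force: [0.3, -0.5, -1.0]
width: 0.39
grip_force: 30.0
```

```bash
python3 -m creep '[{"claw":-1,"x":0,"y":0,"z":-10,"yaw":0},{"claw":-1,"x":0,"y":0,"z":-25,"yaw":0},{"claw":-1,"x":0,"y":0,"z":-35,"yaw":0},{"claw":-1,"x":0,"y":15,"z":-20,"yaw":0},{"claw":-1,"x":0,"y":30,"z":0,"yaw":0},{"claw":-1,"x":0,"y":38,"z":0,"yaw":0},{"claw":-1,"x":0,"y":38,"z":0,"yaw":0},{"claw":-1,"x":0,"y":30,"z":0,"yaw":0}]';python3 -m creep '[{"claw":-1,"x":0,"y":9,"z":0,"yaw":0},{"claw":-1,"x":0,"y":0,"z":0,"yaw":0},{"claw":-1,"x":0,"y":0,"z":0,"yaw":0},{"claw":-1,"x":0,"y":0,"z":0,"yaw":0}]';python3 w.py pics/w6.png stand_top:0.02 | grep -v brass
```

```text
time: 17.07
tool_pos: [0.6239, -0.0737, 0.1149]
eef_rot: [0.0, 0.052, 0.999, 0.0]
wrist_force: [-0.3, 1.2, -0.5]
width: 0.388
grip_force: 30.0
time: 17.4
tool_pos: [0.6249, -0.0682, 0.1143]
eef_rot: [0.0, 0.053, 0.999, -0.0]
wrist_force: [0.7, -0.2, -0.1]
width: 0.387
grip_force: 30.0
[ 0.6249 -0.0682  0.1143] [[-0.994, 0.105, 0.0], [0.105, 0.994, -0.0], [-0.0, -0.0, -1.0]] [ 0.73 -0.21 -0.11]
stand_top [128.4 382.2] 0.57 13085 [0.5787 0.0346 0.02  ] tool [56.8 97.4 94.2]
```

View pics/w6.png

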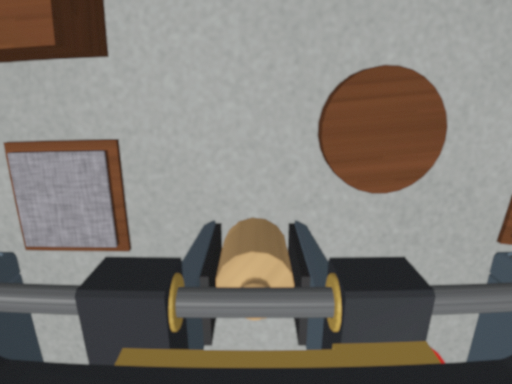

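The seal is held upright at (270,255), with the stand clear at (128,383). Offset to go is (57,98) mm, then down 84 mm.

```bash
python3 -m creep '[{"claw":-1,"x":10,"y":18,"z":0,"yaw":0},{"claw":-1,"x":16,"y":27,"z":0,"yaw":0},{"claw":-1,"x":16,"y":28,"z":0,"yaw":0},{"claw":-1,"x":11,"y":18,"z":0,"yaw":0},{"claw":-1,"x":4,"y":7,"z":0,"yaw":0},{"claw":-1,"x":0,"y":0,"z":15,"yaw":0},{"claw":-1,"x":0,"y":0,"z":25,"yaw":0},{"claw":-1,"x":0,"y":0,"z":20,"yaw":0}]';python3 -m creep '[{"claw":-1,"x":0,"y":0,"z":12,"yaw":0},{"claw":-1,"x":0,"y":0,"z":6,"yaw":0},{"claw":-1,"x":0,"y":0,"z":3,"yaw":0},{"claw":-1,"x":0,"y":0,"z":1,"yaw":0},{"claw":-1,"x":0,"y":0,"z":1,"yaw":0},{"claw":-1,"x":0,"y":0,"z":0,"yaw":0},{"claw":-1,"x":0,"y":0,"z":0,"yaw":0}]'
```

```text
time: 18.17
tool_pos: [0.5791, 0.0353, 0.0533]
eef_rot: [0.001, 0.053, 0.999, -0.0]
wrist_force: [-0.2, -0.2, -1.2]
width: 0.385
grip_force: 30.0
time: 18.75
tool_pos: [0.5789, 0.0363, 0.0316]
eef_rot: [0.001, 0.052, 0.999, 0.0]
wrist_force: [-0.1, 0.4, -0.8]
width: 0.386
grip_force: 30.0
```

```bash
python3 -m creep '[{"claw":-1,"x":0,"y":0,"z":0.8,"yaw":0},{"claw":-1,"x":0,"y":0,"z":0.5,"yaw":0},{"claw":-1,"x":0,"y":0,"z":0.5,"yaw":0},{"claw":-1,"x":0,"y":0,"z":0,"yaw":0},{"claw":-1,"x":0,"y":0,"z":0,"yaw":0}]'
```

```text
time: 19.17
tool_pos: [0.5787, 0.0364, 0.0298]
eef_rot: [0.0, 0.052, 0.999, -0.0]
wrist_force: [-2.4, -0.8, 10.9]
width: 0.384
grip_force: 30.0
```

Contact at 11 N, so the seal is on the stand. Release and rise.

```bash
python3 -m creep '[{"claw":-0.1,"x":0,"y":0,"z":-0.7,"yaw":0},{"claw":0,"x":0,"y":0,"z":0,"yaw":0},{"claw":0.5,"x":0,"y":0,"z":0,"yaw":0},{"claw":1,"x":0,"y":0,"z":0,"yaw":0},{"claw":1,"x":0,"y":0,"z":0,"yaw":0},{"claw":1,"x":0,"y":0,"z":0,"yaw":0},{"claw":1,"x":0,"y":0,"z":0,"yaw":0},{"claw":1,"x":0,"y":0,"z":0,"yaw":0}]';python3 -m creep '[{"claw":1,"x":0,"y":0,"z":-15,"yaw":0},{"claw":1,"x":0,"y":0,"z":-30,"yaw":0},{"claw":1,"x":0,"y":0,"z":-40,"yaw":0},{"claw":1,"x":0,"y":0,"z":-40,"yaw":0},{"claw":1,"x":0,"y":0,"z":-40,"yaw":0},{"claw":1,"x":0,"y":0,"z":-20,"yaw":0},{"claw":1,"x":0,"y":0,"z":0,"yaw":0},{"claw":1,"x":0,"y":0,"z":0,"yaw":0}]'
python3 - <<'E'
from h import *
s=arm.sense();a=get_image('wrist');b=get_image('side')
for l,z in(('seal_mid',.05),('stand_top',.02)):
    get_image('wrist')
    for d in models.cut_out('wrist',l)[:2]:print(l,np.round(d['position'],1),at('wrist',d['position'],z,s))
cv2.imwrite('pics/fin.png',np.hstack([cv2.resize(a,(400,300)),cv2.resize(b,(400,300))]))
E
```

```text
time: 19.83
tool_pos: [0.5784, 0.0364, 0.0298]
eef_rot: [-0.0, 0.052, 0.999, -0.0]
wrist_force: [-0.1, -0.3, -0.5]
width: 0.903
grip_force: 0.0
time: 20.5
tool_pos: [0.5789, 0.0364, 0.216]
eef_rot: [0.001, 0.052, 0.999, 0.0]
wrist_force: [-0.1, -0.2, 0.1]
width: 1.001
grip_force: 0.0
seal_mid [179.  255.6] [0.5807 0.0367 0.05  ]
stand_top [164.5 264.5] [0.5731 0.0473 0.02  ]
```

View pics/fin.png

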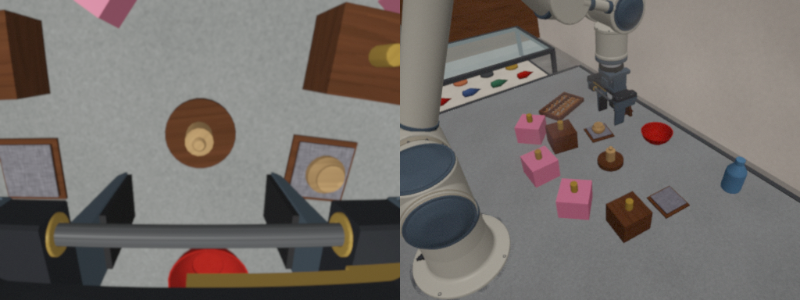

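The seal stands upright near the middle of the stand (left half, seal (135,200), stand disc (133,200)). Both lids are level on the counter and the pot is still in its box. Handing in.

```bash
python3 -c "
from station import arm
print(arm.hand_in())"
```

```text
the job is handed in; nothing more can be done
None
```

I've handed the job in, though no verdict came back: the final pictures show the seal upright in the middle of the display stand, both lids level on the counter, and the pot still in its box.

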